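# Open two stuck canisters and load the condiment caddy

### The job

Get the condiments ready for service. The caps of both clamped canisters are stuck: break each loose with a short hard twist anticlockwise, spin it on to its stop, lift it off and lay it, right way up, in the middle of an empty saucer, one cap to a saucer. Lift every shaker and jar that stands in front of the wooden caddy over its lip and leave each standing upright inside, in any order, without shifting the shot glass.

Things in the scene. Friction and masses are not known exactly. Their poses are not given: they have to be found in the camera images.
- canister_a: white ceramic canister, the right-hand one of two alike, 76 mm across, clamped upright in a steel stand 96 mm across, fixed to the bench; origin at the centre of the stand's underside, z up. Its shoulder, on which the cap's skirt stands, is 95 mm above the origin
- cap_a: fluted round steel cap on canister_a, 62 mm across, 38 mm high, 0.09 kg; loose, but two inner lugs lock it under the neck's flange until it has been turned far enough. Origin at the centre of its lower edge, z up, x toward the raised mark on its top; at the start its x is the canister's x. Pinch it across any diameter, fingertips at least 8 mm above its lower edge
- neck_a (a point): centre of the shoulder of canister_a. About this upright axis its cap turns anticlockwise seen from above (its yaw relative to the canister grows) from 0 to a slightly springy stop at about 2.3 rad. From 2.1 rad up to the stop it lifts straight off; below about 1.9 rad it cannot be lifted. The neck is 39 mm across and ends 27 mm above this point with two flat clips
- clip_a (a joint): turn (rad, 0 as found) of one of two stiff steel clips on the neck of canister_a that hold its cap stuck. The cap, as it is turned, pushes both aside: about 0.9 N m over its first 0.6 rad, so grip hard (80 N or more); then it has passed them and spins easily. A clip that was passed stays at more than 0.4 rad
- canister_b: white ceramic canister, the left-hand one of two alike, 76 mm across, clamped upright in a steel stand 96 mm across, fixed to the bench; origin at the centre of the stand's underside, z up. Its shoulder, on which the cap's skirt stands, is 95 mm above the origin
- cap_b: fluted round steel cap on canister_b, 62 mm across, 38 mm high, 0.09 kg; loose, but two inner lugs lock it under the neck's flange until it has been turned far enough. Origin at the centre of its lower edge, z up, x toward the raised mark on its top; at the start its x is the canister's x. Pinch it across any diameter, fingertips at least 8 mm above its lower edge
- neck_b (a point): centre of the shoulder of canister_b. About this upright axis its cap turns anticlockwise seen from above (its yaw relative to the canister grows) from 0 to a slightly springy stop at about 2.3 rad. From 2.1 rad up to the stop it lifts straight off; below about 1.9 rad it cannot be lifted. The neck is 39 mm across and ends 27 mm above this point with two flat clips
- clip_b (a joint): turn (rad, 0 as found) of one of two stiff steel clips on the neck of canister_b that hold its cap stuck. The cap, as it is turned, pushes both aside: about 0.9 N m over its first 0.6 rad, so grip hard (80 N or more); then it has passed them and spins easily. A clip that was passed stays at more than 0.4 rad
- saucer_1: empty white glass saucer, the right-hand of two alike, loose, 145 mm across, its rim 21 mm high, its middle a shallow dish about 8 mm above the bench, where the cap's lower edge comes to lie; origin at the centre of its underside
- saucer_2: empty white glass saucer, the left-hand of two alike, loose, 145 mm across, its rim 21 mm high, its middle a shallow dish about 8 mm above the bench, where the cap's lower edge comes to lie; origin at the centre of its underside
- caddy: open wooden caddy, fixed, 122 mm (its x, from front to back) by 346 mm (its y) outside; inside x from -55 to 55 mm, y from -165 to 165 mm, floor 6 mm thick; front lip (at -x) 35 mm high, back 50 mm, ends 45 mm. Origin at the centre of its underside, z up. It has room for four things side by side, 78 mm apart
- red_shaker: spice shaker, a closed cylinder 45 mm across and 106 mm high with a red cap band at the top 21 mm, standing upright on the bench in front of the caddy; 0.11 kg; origin at the centre of its underside, z up. May be absent
- dark_shaker: spice shaker, a closed cylinder 40 mm across and 105 mm high with a black cap band at the top 21 mm, standing upright on the bench in front of the caddy; 0.11 kg; origin at the centre of its underside, z up. May be absent
- syrup_jar: squat closed glass jar with a black cap, amber inside, 65 mm across and 86 mm high, 0.33 kg, standing upright on the bench in front of the caddy; origin at the centre of its underside, z up. May be absent
- syrup_jar_2: squat closed glass jar with a black cap, amber inside, 65 mm across and 86 mm high, 0.33 kg, standing upright on the bench in front of the caddy; origin at the centre of its underside, z up. May be absent; same as syrup_jar
- shot_glass: empty shot glass, 48 mm across, 58 mm high, loose; a bystander right of the canisters; origin at the centre of its underside
There are look-alikes about, which are no part of the job. Leave any purple look-alike of the red_shaker alone.

How it is judged (in metres and radians):
On the way, in this order (a step that is already met when the one before it is completed fails the run):
1. a stuck cap is broken loose, still seated on its canister (((value of joint clip_a above 0.35 rad and z of cap_a in the frame of canister_a below 0.105 m) or (value of joint clip_b above 0.35 rad and z of cap_b in the frame of canister_b below 0.105 m))), for 0.1 s.
2. a cap is lifted clear of its canister's neck (((z of cap_a in the frame of canister_a above 0.122 m or horizontal distance between cap_a and canister_a above 0.06 m) or (z of cap_b in the frame of canister_b above 0.122 m or horizontal distance between cap_b and canister_b above 0.06 m))), for 0.1 s.
3. both caps are broken loose and off their canisters (value of joint each of clip_a, clip_b above 0.35 rad and (z of cap_a in the frame of canister_a above 0.122 m or horizontal distance between cap_a and canister_a above 0.06 m) and (z of cap_b in the frame of canister_b above 0.122 m or horizontal distance between cap_b and canister_b above 0.06 m)), for 0.1 s.
At the end, for the whole second after the job is handed in: one cap lies at rest on each saucer, right way up (within 0.25 rad), its centre within 30 mm of the saucer's; every shaker and jar present stands on the caddy's floor behind its lip, upright within 0.15 rad and at rest; the shot glass is within 30 mm of where it was ((((horizontal distance between cap_a and saucer_1 below 0.03 m and height (world z) of cap_a below 0.03 m and angle between cap_a's own z axis and vertical below 0.25 rad and linear speed of cap_a below 0.03 m/s and angle between saucer_1's own z axis and vertical below 0.15 rad) and (horizontal distance between cap_b and saucer_2 below 0.03 m and height (world z) of cap_b below 0.03 m and angle between cap_b's own z axis and vertical below 0.25 rad and linear speed of cap_b below 0.03 m/s and angle between saucer_2's own z axis and vertical below 0.15 rad)) or ((horizontal distance between cap_a and saucer_2 below 0.03 m and height (world z) of cap_a below 0.03 m and angle between cap_a's own z axis and vertical below 0.25 rad and linear speed of cap_a below 0.03 m/s and angle between saucer_2's own z axis and vertical below 0.15 rad) and (horizontal distance between cap_b and saucer_1 below 0.03 m and height (world z) of cap_b below 0.03 m and angle between cap_b's own z axis and vertical below 0.25 rad and linear speed of cap_b below 0.03 m/s and angle between saucer_1's own z axis and vertical below 0.15 rad))) and x of red_shaker in the frame of caddy between -0.055 and 0.055 m and y of red_shaker in the frame of caddy between -0.165 and 0.165 m and z of each of red_shaker, dark_shaker, syrup_jar_2, syrup_jar in the frame of caddy below 0.016 m and angle between each of red_shaker, dark_shaker, syrup_jar_2, syrup_jar's own z axis and vertical below 0.15 rad and linear speed of each of red_shaker, dark_shaker, syrup_jar_2, syrup_jar below 0.03 m/s and x of dark_shaker in the frame of caddy between -0.055 and 0.055 m and y of dark_shaker in the frame of caddy between -0.165 and 0.165 m and x of syrup_jar_2 in the frame of caddy between -0.055 and 0.055 m and y of syrup_jar_2 in the frame of caddy between -0.165 and 0.165 m and x of syrup_jar in the frame of caddy between -0.055 and 0.055 m and y of syrup_jar in the frame of caddy between -0.165 and 0.165 m and distance of shot_glass from where it was at the start of the episode below 0.03 m); the robot touches nothing.
It fails at once if the shot glass is shifted by more than 40 mm (distance of shot_glass from where it was at the start of the episode above 0.04 m).
Of red_shaker, dark_shaker, syrup_jar_2, syrup_jar only 2 to 4 are there at a start; the rules pass over those that are not, and their reading is None.
At some moment in a run one of saucer_1, saucer_2 may be knocked a few centimetres aside while the robot is not near it.
It also fails if it takes over 210 s, if anything falls off the work surface, if the arm or the gripper's body presses on something with over 40 N, if the wrist force passes 120 N, or if a joint passes its speed limit or range.

### The arm

A 6-joint arm with a two-finger parallel gripper is mounted at the origin on a cart in front of the work surface, level with it; the furniture and walls round the work are solid. World frame = base frame: x ahead of the robot, y to its left, z up, the work surface at z = 0. Lengths are in mm, angles in rad, forces in N, time in s.
With the tool pointing down it reaches from about 400 to 925 mm from the base axis. Payload 12.5 kg.
Tool frame: the origin (TCP) lies at the very end of the fingers, on their centre line; the grasp point (between the pads) lies 19 mm behind it (robot.grip_depth is the distance from the TCP to the grasp point, in mm); z points along the fingers, y is the direction in which the jaws open and shut (so a half turn about z gives the same grasp; the last joint's range is limited). The gripper opens to 95 mm and grips with 3 to 60 N. Pads are 20 mm wide; open, the fingers measure 119 mm over their backs; the gripper's body (75 mm by 180 mm) begins 59 mm behind the grasp point.
Start: joints at [-0.106, 0.491, 1.559, -0, 1.092, -0.106], TCP at [625.017, 0.021, 214.661] pointing down, gripper open.
Joint ranges: [-3.1, 3.1], [-0.84, 2.19], [0.05, 2.79], [-1.13, 4.28], [0.06, 2.93], [-2.69, 2.69]. Speed limits (rad/s): [2.22, 2.22, 2.79, 3.14, 3.14, 3.14].

### API

Orientations are given as a unit quaternion [x, y, z, w].
In Python, from bench import robot, camera, camera_info gives the robot as it stands. The module is installed in compiled form; this text tells all that it offers. Calls block until the motion is done:
- robot.move_ptp(position, orientation): joint-space move of the TCP to a pose.
- robot.line_to(position, orientation=None, rate=150, threshold=None): straight line of the TCP; orientation=None keeps the orientation; rate is the mean speed in mm/s. With threshold (N) it stops when the force on the tool has changed by that much, and returns True; else False.
- robot.move_joints(angles): joint-space move.
- robot.gripper_to(opening, grasp_force=None): finger opening in mm; grasp_force is the grip in N (None keeps the last); returns when the fingers have stopped.
- robot.dwell(seconds).
- robot.solve_ik(position, orientation): joint angles nearest the present ones, or None.
- robot.read_state(): the state.
- camera(name): name is "scene" or "side" or "wrist"; returns (picture, depth): 400x640x3 uint8, red, green, blue; 400x640 float32, mm along the optical axis (not along the pixel's ray), 0 where there is no reading.
- camera_info(name): a dict with "camera_matrix" (3x3 intrinsics, pixels), "rvec" (rotation vector, rad) and "tvec" (3), from world to camera coordinates, as OpenCV has them; the wrist camera has in their place "tool_from_camera" (4x4, takes a point from camera to tool coordinates, whose origin is the TCP and whose axes are the flange's). Camera axes: x right, y down, z forward; pixel columns grow to the right and rows downward; lengths in mm; the calibration is good to about 2 mm. A picture is of the moment at which its call begins: read the wrist's pose just before it. camera_info takes no time and is no camera call.
A pose or a line that the arm cannot do raises robot.Unreachable and nothing moves.
- robot.finish_job(): hands the job in, once; it reports no verdict.
The state is a dict: "t": time; "q": joint angles; "qvel": joint speeds; "joint_torque": joint torques, N m; "position": TCP position; "ee_rot": TCP orientation; "force": force on the tool from outside, world axes, zero at the start; "ft_torque": the same for the moment, N m; "gripper_width": finger opening in mm.
Only numpy, scipy, OpenCV 4.12 (cv2) and the standard library are available. Lean on these libraries where they do the work, as an engineer would, in place of code of your own. Each camera call takes 0.05 s, during which the arm holds its last target. There are 200 camera calls.

## Working session

There is one attempt and no reset: what is moved stays moved. The work goes in short steps, each a Python script; the robot and the scene stay as the last script left them, time stands still between calls to the robot, and variables do not carry over. Pictures are saved under pics/ and viewed, about 12 in all and at most 16, crops included, and the job is handed in when it is done.

```bash
mkdir -p pics; ls; python3 - <<'E'
from bench import robot,camera,camera_info
import cv2,numpy as np
for n in ["scene","side"]:
    p,d=camera(n); cv2.imwrite(f"pics/{n}0.png",p[:,:,::-1]); np.savez(f"{n}0.npz",p=p,d=d)
    i=camera_info(n); print(n,i); 
    R=cv2.Rodrigues(np.array(i["rvec"],float))[0]; print("campos",-R.T@np.array(i["tvec"]).ravel())
print(camera_info("wrist"))
s=robot.read_state(); print(s)
E
```

```text
pics
scene {'camera_matrix': array([[489.63095355,   0.        , 323.84133434],
       [  0.        , 489.63095355, 206.29009739],
       [  0.        ,   0.        ,   1.        ]]), 'rvec': array([ 1.91785068, -0.55977464,  0.34690397]), 'tvec': array([-447.17606976,  186.78034693, 1328.22603768])}
campos [ -217.96915416 -1211.94728596   694.77403982]
side {'camera_matrix': array([[462.85199055,   0.        , 318.96540526],
       [  0.        , 462.85199055, 201.87741989],
       [  0.        ,   0.        ,   1.        ]]), 'rvec': array([ 2.0098336 , -0.23825734,  0.13519726]), 'tvec': array([-490.72634293,  109.35666607, 1242.24729413])}
campos [  240.4472808  -1155.74351194   634.34344295]
{'camera_matrix': array([[313.76960324,   0.        , 327.15250086],
       [  0.        , 313.76960324, 195.00496722],
       [  0.        ,   0.        ,   1.        ]]), 'tool_from_camera': array([[ 1.44845396e-04, -9.56181983e-01, -2.92772941e-01,
         8.27857276e+01],
       [ 9.99999604e-01, -1.18517918e-04,  8.81809759e-04,
        -3.91266446e-01],
       [-8.77869443e-04, -2.92772953e-01,  9.56181587e-01,
        -1.70853761e+02],
       [ 0.00000000e+00,  0.00000000e+00,  0.00000000e+00,
         1.00000000e+00]])}
{'t': 0.1, 'q': array([-1.05609449e-01,  4.91474543e-01,  1.55938222e+00, -4.25179455e-06,
        1.09170571e+00, -1.05598522e-01]), 'qvel': array([ 0.00023555, -0.00044704,  0.00032351,  0.00014795, -0.00069991,
       -0.00059152]), 'joint_torque': array([ 2.47082615e-03, -6.13621187e+01, -2.58604574e+01,  6.93451893e-02,
        4.70101309e-02, -2.07912552e-05]), 'position': array([6.24786258e+02, 3.84436359e-02, 2.14137722e+02]), 'ee_rot': array([ 7.07109868e-01,  7.07103528e-01, -3.06294631e-04, -3.75926684e-04]), 'force': array([ 1.2872895 ,  0.02450593, -0.96615903]), 'ft_torque': array([-0.03627007,  0.01870756,  0.0299669 ]), 'gripper_width': 95.11766370037763}
```

View pics/scene0.png

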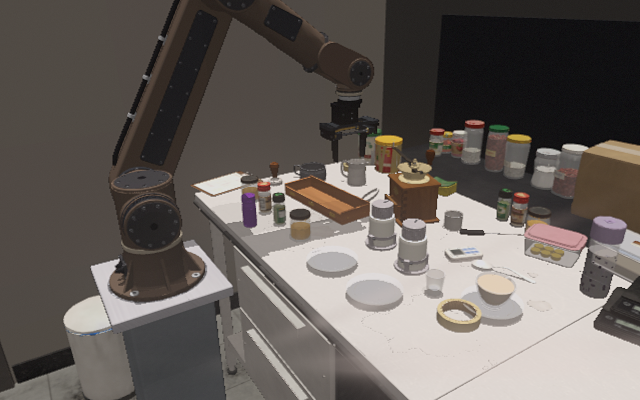

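View pics/side0.png

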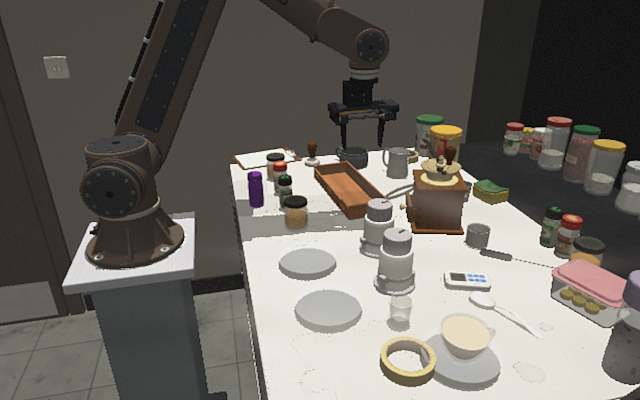

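Scene (640x400): two canisters with caps at (381,225) and (412,250), saucers at (332,263) and (374,292), shot glass (435,283), caddy (327,198). Purple look-alike is at (249,210), red shaker (264,195), dark shaker (279,207), jar (300,225), maybe a second jar at (249,186). The side view agrees.

```bash
cat > h.py <<'E'
from bench import robot,camera,camera_info
import cv2,numpy as np,time
from scipy.spatial.transform import Rotation as Rot
def down(yaw):  # tool y (jaw dir) at world angle yaw+pi/2... tool x at angle yaw
    c,s=np.cos(yaw),np.sin(yaw)
    return Rot.from_matrix(np.array([[c,s,0],[s,-c,0],[0,0,-1]])).as_quat()
def shot(n,name=None):
    s=robot.read_state(); p,d=camera(n); i=camera_info(n); K=i["camera_matrix"]
    if n=="wrist":
        T=np.array(i["tool_from_camera"]); R0=Rot.from_quat(s["ee_rot"]).as_matrix()
        R=R0@T[:3,:3]; c=R0@T[:3,3]+s["position"]
    else:
        R=cv2.Rodrigues(np.array(i["rvec"],float))[0].T; c=-R@np.array(i["tvec"]).ravel()
    if name: cv2.imwrite(f"pics/{name}.png",p[:,:,::-1])
    return p,d,K,R,c
def cloud(v):
    p,d,K,R,c=v; u,w=np.meshgrid(np.arange(640),np.arange(400))
    r=np.stack([(u-K[0,2])/K[0,0],(w-K[1,2])/K[1,1],np.ones_like(u,float)],-1)*d[...,None]
    P=r@R.T+c; P[d<=0]=np.nan; return P
def onplane(v,uv,z):
    p,d,K,R,c=v; uv=np.atleast_2d(uv); r=np.c_[(uv-K[:2,2])/[K[0,0],K[1,1]],np.ones(len(uv))]@R.T
    return c+r*((z-c[2])/r[:,2])[:,None]
def topmap(vs,x0,x1,y0,y1,st=2):
    H=np.full((int((x1-x0)/st),int((y1-y0)/st)),-1e3);C=np.zeros(H.shape+(3,),np.uint8)
    for v in vs:
        P=cloud(v).reshape(-1,3);c=v[0].reshape(-1,3)
        k=np.isfinite(P[:,0]); P,c=P[k],c[k]
        i=((P[:,0]-x0)/st).astype(int);j=((P[:,1]-y0)/st).astype(int)
        k=(P[:,0]>x0)&(P[:,1]>y0)&(i<H.shape[0])&(j<H.shape[1])&(P[:,2]<330)
        o=np.argsort(P[k,2]); i,j,c,z=i[k][o],j[k][o],c[k][o],P[k,2][o]
        m=z>H[i,j]; H[i[m],j[m]]=z[m]; C[i[m],j[m]]=c[m]
    return H[::-1,::-1],C[::-1,::-1]   # image: up=+x, left=+y
E
python3 - <<'E'
from h import *
vs=[shot("scene"),shot("side")]
for n,v,pts in [("scene",vs[0],dict(capb=(381,206),capa=(413,227),s2=(332,263),s1=(374,292),glass=(435,272),caddy=(330,200),purple=(249,196),red=(264,184),dark=(279,196),jar=(300,212),jar2=(249,179),grinder=(414,172),mug=(355,162)))]:
    P=cloud(v)
    for k,(u,w) in pts.items(): print(k,P[w,u].round())
# survey
for k,(x,y,z) in enumerate([(480,330,330),(500,0,330)]):
    q=robot.solve_ik([x,y,z],down(0)); print(q)
    try:
        robot.move_ptp([x,y,z],down(0)); v=shot("wrist",f"w{k}"); vs.append(v)
    except robot.Unreachable as e: print(k,"unreach",e)
H,C=topmap(vs,200,1000,-500,700,2)
cv2.imwrite("pics/top.png",C[...,::-1]); np.save("H.npy",H)
print(robot.read_state()["t"])
E
```

```text
capb [ 597. -202.  133.]
capa [ 578. -359.  134.]
s2 [ 424. -209.    4.]
s1 [ 432. -391.    6.]
glass [ 575. -453.   47.]
caddy [663. 174.   5.]
purple [336. 140. 107.]
red [421. 207. 109.]
dark [420.  95. 103.]
jar [432. -19.  87.]
jar2 [422. 337.  86.]
grinder [816. -93. 160.]
mug [867. 307.  75.]
[ 4.88910516e-01  3.35605740e-01  1.49930019e+00 -4.44089210e-16
  1.30668673e+00  2.05970684e+00]
[-1.32184602e-01  2.03763198e-01  1.68516281e+00 -4.44089210e-16
  1.25266664e+00  1.43861172e+00]
3.425
```

```bash
python3 - <<'E'
import cv2,numpy as np
a=cv2.imread("pics/w0.png");b=cv2.imread("pics/w1.png")
cv2.imwrite("pics/w01.png",cv2.resize(np.vstack([a,b]),None,fx=.75,fy=.75,interpolation=cv2.INTER_AREA))
E
```

```text
(no output)
```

View pics/top.png

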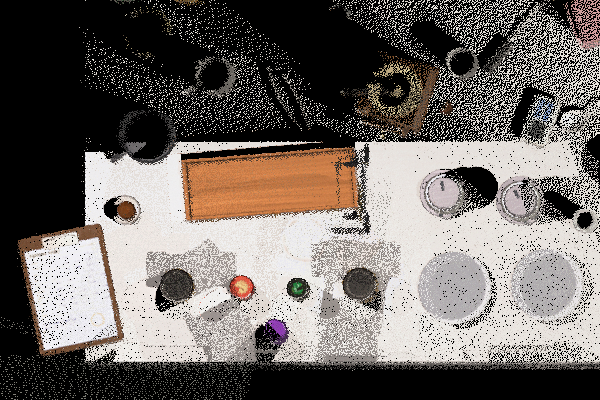

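View pics/w01.png

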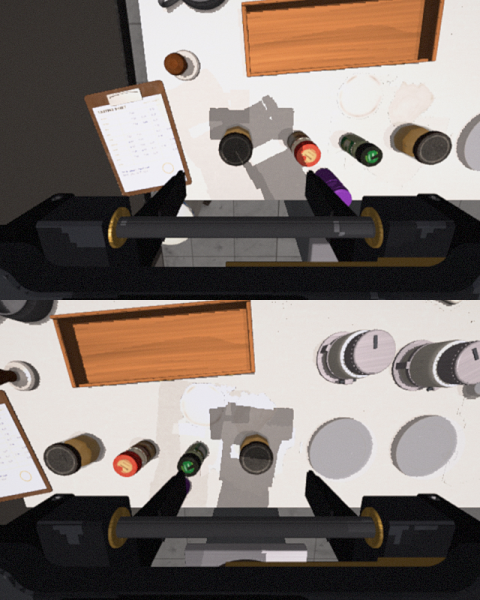

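The wrist views and the top map (y=700-2·col, x=1000-2·row) show everything. Four pieces stand in front of the caddy: jar (360,283), dark shaker (297,288), red shaker (241,287) and second jar (176,285). Purple is at (277,332). Canisters are at (441,194) and (520,200), saucers at (454,286) and (547,285), glass at (585,219).

```bash
cat >> h.py <<'E'
def blob(vs,cx,cy,zlo,zhi,rad):
    P=np.vstack([cloud(v).reshape(-1,3) for v in vs]); k=(np.hypot(P[:,0]-cx,P[:,1]-cy)<rad)&(P[:,2]>zlo)&(P[:,2]<zhi)
    q=P[k]
    if len(q)<20: return None
    (c,r)=cv2.minEnclosingCircle(q[:,:2].astype(np.float32)); 
    return np.round([*c,r,*np.median(q[:,:2],0),*np.percentile(q[:,2],[5,50,95]),len(q)],1)
E
python3 - <<'E'
from h import *
robot.move_ptp([520,-280,330],down(0)); a=shot("wrist","w2")
robot.move_ptp([500,100,330],down(0)); b=shot("wrist","w3")
print("capB",blob([a],605,-185,125,142,55)); print("capA",blob([a],600,-342,125,142,55))
print("s2",blob([a],428,-208,13,26,90)); print("s1",blob([a],430,-394,13,26,90))
print("glass",blob([a],562,-470,40,65,45))
for n,x,y,z in [("jar2",430,348,86),("red",426,218,106),("dark",424,106,105),("jar",434,-20,86)]: print(n,blob([b],x,y,z-7,z+8,45))
P=cloud(b).reshape(-1,3); c=b[0].reshape(-1,3).astype(int)
for nm,zl,zh in [("low",3,12),("rim",28,58)]:
    k=(P[:,2]>zl)&(P[:,2]<zh)&(P[:,0]>540)&(P[:,0]<730)&(P[:,1]>-40)&(P[:,1]<360)&(c[:,0]-c[:,2]>40)
    print(nm,cv2.minAreaRect(P[k][:,:2].astype(np.float32)),P[k].min(0),P[k].max(0))
print(robot.read_state()["t"])
E
```

```text
capB [ 613.9 -188.3   31.8  614.7 -189.4  131.6  133.7  135.2 2569. ]
capA [ 599.1 -341.2   31.7  600.1 -340.5  132.   133.8  135.2 2457. ]
s2 [ 423.8 -210.1   72.6  421.9 -207.3   13.5   17.9   22.  2769. ]
s1 [ 429.9 -395.2   72.8  437.1 -392.5   13.4   17.8   22.2 2574. ]
glass [ 559.5 -470.7   24.3  559.2 -480.2   41.8   54.    60.2  561. ]
jar2 [ 428.9  346.7   32.5  430.   345.4   83.2   86.    87.6 1630. ]
red [425.1 217.   22.2 429.1 215.1 102.  107.1 108.4 743. ]
dark [422.9 104.6  20.1 424.5 104.7 102.6 105.6 106.9 669. ]
jar [ 431.5  -19.6   32.3  433.4  -18.2   84.1   86.1   87.7 1551. ]
low ((631.9713134765625, 173.59815979003906), (110.6391372680664, 359.2317199707031), 4.625871658325195) [564.71530739  -9.49314771   3.18146513] [701.3023108  356.6662247   11.98723597]
rim ((633.029052734375, 159.5695037841797), (122.25301361083984, 345.42596435546875), 4.60917329788208) [559.14877555 -17.17667971  28.00512424] [703.01834296 335.60303755  53.73677443]
6.025
```

View pics/w2.png

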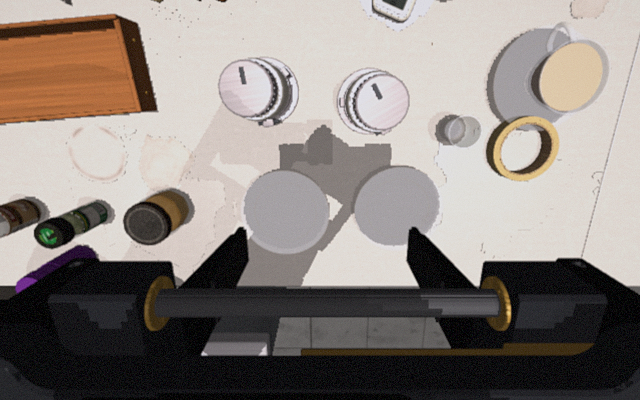

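Wrist view: caps at (248,90) and (375,100) with dark marks, saucers at (287,210) and (397,205), glass at (458,130). The fitted radii match the stated sizes, so I'm starting on cap A.

```bash
cat >> h.py <<'E'
def twist(total,n,lab=""):
    out=[]
    for k in range(n):
        q=np.array(robot.read_state()["q"]) if k==0 else q
        q=q.copy(); q[5]-=total/n; robot.move_joints(q); s=robot.read_state()
        out.append((round(q[5],2),round(s["ft_torque"][2],2),round(s["gripper_width"],1)))
    print(lab,out,"F",s["force"].round(1),"t",s["t"])
E
python3 - <<'E'
from h import *
x,y=599.3,-341
yaw=np.arctan2(y,x)+np.pi/2-1.3
robot.gripper_to(90)
robot.move_ptp([x,y,210],down(yaw))
print(robot.read_state()["q"].round(2))
robot.line_to([x,y,107],rate=120)
robot.gripper_to(40,80)
s=robot.read_state(); print(s["gripper_width"],s["force"].round(1),s["ft_torque"].round(2),s["position"].round(1))
twist(.75,5,"break")
E
```

```text
[-0.61  0.59  1.39  0.    1.16  1.2 ]
63.406066848151035 [-0.4 -0.1  1.4] [-0.02  0.14 -0.03] [ 599.4 -341.1  107.2]
break [(np.float64(1.05), np.float64(-0.32), 63.2), (np.float64(0.9), np.float64(-0.39), 63.9), (np.float64(0.75), np.float64(-0.72), 63.6), (np.float64(0.6), np.float64(-0.73), 63.3), (np.float64(0.45), np.float64(0.19), 63.6)] F [  9.9 -11.1  -1.4] t 11.0417
```

```bash
python3 - <<'E'
from h import *
twist(1.5,6,"spin")
v=shot("scene"); p=v[0][200:280,360:460]; cv2.imwrite("pics/c1.png",cv2.resize(p[:,:,::-1],None,fx=5,fy=5,interpolation=cv2.INTER_CUBIC))
print(robot.read_state()["q"].round(2))
E
```

```text
spin [(np.float64(0.21), np.float64(0.15), 62.9), (np.float64(-0.04), np.float64(0.06), 63.5), (np.float64(-0.29), np.float64(0.04), 63.6), (np.float64(-0.54), np.float64(0.02), 63.5), (np.float64(-0.79), np.float64(0.01), 63.6), (np.float64(-1.04), np.float64(0.02), 63.2)] F [-2.1  1.   0.4] t 13.1333
[-0.61  0.69  1.49 -0.    0.96 -1.03]
```

View pics/c1.png

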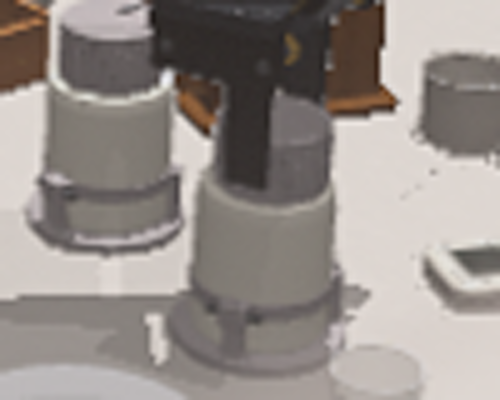

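The gripper hides the mark in this crop. I'll turn on until the stop can be felt, then try a gentle lift.

```bash
python3 - <<'E'
from h import *
q=np.array(robot.read_state()["q"]); T=[]
for k in range(22):
    q[5]-=.05; robot.move_joints(q); t=robot.read_state()["ft_torque"][2]; T.append(round(t,2))
    if t<-0.12: break
print(T,q[5])
s=robot.read_state(); p=s["position"]
hit=robot.line_to([p[0],p[1],p[2]+45],rate=60,threshold=15); s=robot.read_state()
print(hit,s["position"].round(1),s["force"].round(1),s["gripper_width"],s["t"])
v=shot("scene"); p=v[0][180:280,360:460]; cv2.imwrite("pics/c2.png",cv2.resize(p[:,:,::-1],None,fx=4,fy=4,interpolation=cv2.INTER_CUBIC))
E
```

```text
[np.float64(-0.1), np.float64(-0.16)] -1.1328202003909502
False [ 601.2 -341.8  152.4] [-1.   1.1 -0.2] 63.54988235672005 14.5833
```

View pics/c2.png

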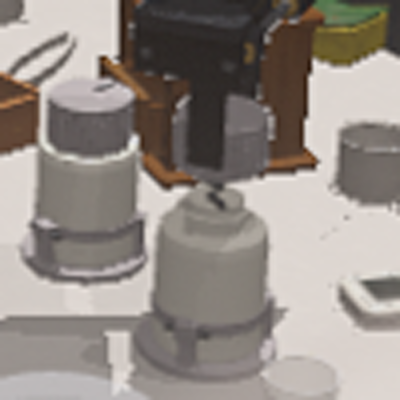

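Cap A has come off cleanly at its stop and is held over the neck. I'll re-check the saucer and lay it down, then do cap B.

```bash
cat >> h.py <<'E'
def lift_place(sx,sy,dz=12):
    yaw=np.arctan2(sy,sx)+np.pi/2
    robot.move_ptp([sx,sy,120],down(yaw)); robot.line_to([sx,sy,dz+26],rate=120)
    h=robot.line_to([sx,sy,dz+7],rate=25,threshold=4); s=robot.read_state()
    print("touch",h,s["position"].round(1),s["force"].round(1))
    robot.gripper_to(76,20); robot.line_to([sx,sy,160],rate=150)
E
python3 - <<'E'
from h import *
s=robot.read_state(); p=s["position"]
robot.line_to([p[0],p[1],190])
robot.move_ptp([520,-280,330],down(0)); a=shot("wrist")
s1=blob([a],430,-394,13,26,100); print("s2",blob([a],424,-210,13,26,100)); print("s1",s1)
assert s1[2]<77
lift_place(*s1[:2])
x,y=613.9,-188.5
robot.gripper_to(90)
yaw=np.arctan2(y,x)+np.pi/2-1.2
robot.move_ptp([x,y,210],down(yaw)); print(robot.read_state()["q"].round(2))
v=shot("scene","s3"); print("capA now",blob([v],s1[0],s1[1],38,60,60))
E
```

```text
s2 [ 427.8 -207.5   72.2  465.6 -168.    13.4   17.9   22.  1454. ]
s1 [ 429.7 -395.1   72.8  458.1 -428.6   13.5   17.7   22.  1945. ]
touch True [ 429.7 -394.9   20.1] [-0.2  0.5  6.3]
[-0.4   0.52  1.52 -0.    1.1   1.1 ]
capA now [ 425.5 -395.6   31.2  423.5 -399.9   39.4   45.9   48.1  317. ]
```

```bash
python3 - <<'E'
from h import *
x,y=613.9,-188.5
robot.line_to([x,y,107],rate=120)
robot.gripper_to(40,80); print(robot.read_state()["gripper_width"])
twist(.75,5,"break"); twist(1.35,3,"spin")
q=np.array(robot.read_state()["q"]); T=[]
for k in range(16):
    q[5]-=.05; robot.move_joints(q); t=robot.read_state()["ft_torque"][2]; T.append(round(t,2))
    if t<-0.12: break
print(T,q[5])
p=robot.read_state()["position"]
hit=robot.line_to([p[0],p[1],p[2]+45],rate=60,threshold=15); s=robot.read_state()
print(hit,s["position"].round(1),s["force"].round(1),s["gripper_width"],s["t"])
E
```

```text
62.809622947212986
break [(np.float64(0.95), np.float64(-0.32), 62.8), (np.float64(0.8), np.float64(-0.37), 62.9), (np.float64(0.65), np.float64(-0.38), 63.1), (np.float64(0.5), np.float64(-0.4), 62.8), (np.float64(0.35), np.float64(0.13), 62.7)] F [ 5.4 -7.7 -0.6] t 25.6
spin [(np.float64(-0.1), np.float64(0.05), 62.9), (np.float64(-0.55), np.float64(-0.04), 62.8), (np.float64(-1.0), np.float64(-0.02), 62.8)] F [-1.1  1.2 -0.9] t 27.1167
[np.float64(-0.11), np.float64(-0.05), np.float64(-0.05), np.float64(-0.09), np.float64(-0.23)] -1.2409912193271462
False [ 615.8 -189.   152.4] [-0.1 -0.3 -0.2] 63.287996528634174 29.2667
```

```bash
python3 - <<'E'
from h import *
p=robot.read_state()["position"]
robot.line_to([p[0],p[1],190])
robot.move_ptp([520,-280,330],down(0)); a=shot("wrist")
s2=blob([a],427,-208,13,26,100); print("s2",s2,"s1",blob([a],430,-394,13,26,100))
lift_place(*s2[:2])
robot.move_ptp([520,-280,330],down(0)); a=shot("wrist","w4")
for n,c in [("2",s2[:2]),("1",(430,-395))]: print("s"+n,blob([a],*c,13,26,100),"cap",blob([a],*c,42,52,60))
print(robot.read_state()["t"])
E
```

```text
s2 [ 426.5 -208.7   71.9  465.8 -169.2   13.4   17.9   22.  1464. ] s1 [ 438.1 -401.3   72.6  460.4 -425.9   13.4   17.7   22.2 2273. ]
touch True [ 426.4 -208.6   19.8] [-0.  -0.3  7.2]
s2 [ 423.7 -210.1   72.5  431.5 -213.6   13.5   18.    22.2 2686. ] cap [ 426.4 -209.8   31.   427.9 -209.9   44.8   46.6   48.2 1156. ]
s1 [ 437.8 -401.    72.8  447.3 -403.7   13.5   17.9   22.2 2743. ] cap [ 437.6 -400.6   30.9  439.5 -400.3   44.8   46.7   48.2 1180. ]
36.8333
```

View pics/w4.png

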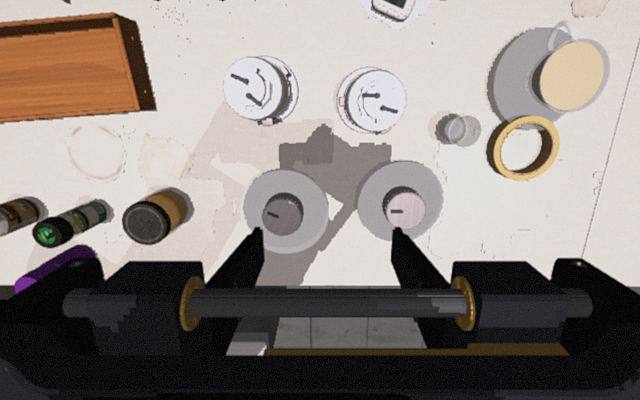

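Both caps lie centred on their saucers at (283,213) and (404,210). Saucer 1 was nudged about 10 mm and its cap went along with it. All four clips look turned. Now the shakers and jars.

```bash
cat >> h.py <<'E'
A=0.0804; C0=np.array([633.,159.6])
def stow(x,y,d,tz,slot,f):
    yw=np.pi/2+A
    robot.gripper_to(min(d+28,93)); robot.move_ptp([x,y,180],down(yw)); robot.line_to([x,y,tz],rate=150)
    robot.gripper_to(d-15,f); w0=robot.read_state()["gripper_width"]
    robot.line_to([x,y,tz+80],rate=120)
    gx,gy=C0+slot*np.array([-np.sin(A),np.cos(A)])
    robot.line_to([gx,gy,tz+80],rate=150); robot.line_to([gx,gy,tz+16],rate=120)
    h=robot.line_to([gx,gy,tz+3],rate=25,threshold=5); s=robot.read_state()
    print("w",round(w0,1),round(s["gripper_width"],1),"touch",h,s["position"].round(1),s["force"].round(1),"t",s["t"])
    robot.gripper_to(d+16); robot.line_to([gx,gy,200],rate=150)
E
python3 - <<'E'
from h import *
stow(428.9,346.7,65,50,117,30)
E
```

```text
w 65.0 65.2 touch True [623.9 276.3  55.6] [ 1.9  0.4 -0. ] t 44.7917
```

```bash
python3 - <<'E'
from h import *
stow(425.1,217,45,64,39,25)
stow(422.9,104.6,40,64,-39,25)
stow(431.5,-19.6,65,50,-117,30)
robot.move_ptp([500,100,330],down(0)); b=shot("wrist","w5")
for sl,z in [(117,92),(39,112),(-39,111),(-117,92)]:
    g=C0+sl*np.array([-np.sin(A),np.cos(A)]); print(g.round(),blob([b],*g,z-7,z+8,45))
robot.move_ptp([520,-280,330],down(0)); a=shot("wrist","w6")
for n,c in [("2",(424,-210)),("1",(438,-401))]: print("s"+n,blob([a],*c,13,26,100),"cap",blob([a],*c,42,52,60))
print("glass",blob([a],562,-470,40,65,45),robot.read_state()["t"])
i=cv2.imread("pics/w5.png");j=cv2.imread("pics/w6.png"); cv2.imwrite("pics/w56.png",cv2.resize(np.vstack([i,j]),None,fx=.75,fy=.75,interpolation=cv2.INTER_AREA))
E
```

```text
w 44.4 43.9 touch True [630.3 198.5  70. ] [0.1 0.2 3.8] t 52.6833
w 39.9 40.0 touch True [636.6 120.8  69.9] [ 1.2 -0.7  2.9] t 60.5917
w 65.4 65.4 touch True [642.7  43.   55.4] [ 0.5  0.3 -0.8] t 69.1
[624. 276.] [ 622.7  276.5   32.3  623.2  275.5   90.3   92.3   93.9 2468. ]
[630. 198.] [ 629.7  198.3   22.1  629.5  197.5  111.2  113.3  114.7 1299. ]
[636. 121.] [ 635.6  120.5   20.1  635.5  120.4  110.2  111.8  113.2 1058. ]
[642.  43.] [ 641.7   43.5   32.5  642.1   43.4   90.5   92.4   94.  2509. ]
s2 [ 423.6 -210.3   72.8  429.1 -212.8   13.4   17.7   22.1 2738. ] cap [ 426.4 -209.6   30.9  428.2 -210.1   44.9   46.6   48.1 1156. ]
s1 [ 437.8 -401.2   72.6  446.  -397.7   13.4   17.9   22.1 2716. ] cap [ 438.2 -400.3   30.9  439.3 -400.2   44.9   46.6   48.2 1156. ]
glass [ 559.4 -470.6   24.3  559.2 -480.3   41.7   54.1   60.1  566. ] 73.8167
```

View pics/w56.png

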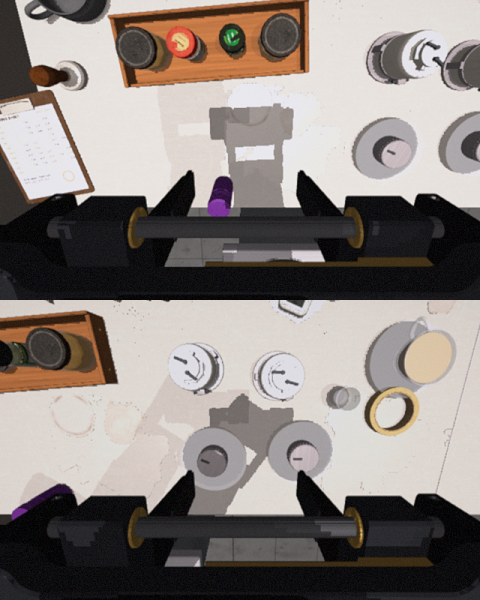

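The last views show all four pieces upright in the caddy, from (140,45) to (280,35). Both caps are centred on their saucers at (210,458) and (300,457), and the purple one and the glass haven't moved. Handing in.

```bash
python3 -c "
from bench import robot
robot.finish_job(); print(robot.read_state()['t'])"
```

```text
the job is handed in; nothing more can be done
the job is handed in; nothing more can be done
```

The job is done and handed in at about 74 s; the simulator gives no verdict.

**What I did:** I broke both caps loose, turned each to its stop, lifted it off and laid it on its own saucer. Then I lifted both jars and both shakers into the caddy, about 78 mm apart.

**Last checks:**
- **Caps:** each centre is within about 3 mm of its saucer's, right way up and lying level on the saucer.
- **Jars and shakers:** all four stand at floor height, within 1.5 mm of their planned spots.
- **Shot glass:** it had moved no more than 0.2 mm since I first measured it. The purple look-alike was not touched.

**Didn't match what I expected:**
- Saucer 1 moved about 10 mm partway through; its cap moved with it and stayed centred.
- The gripper is listed at 60 N at most while the task asks for 80 N. I commanded 80 N; neither cap seemed to slip.
- Cap B's break-loose twist read at most 0.4 N m, against 0.73 on A and the stated 0.9. I sampled only after each turn step, so peaks could have been missed. The cap lifted off freely and its clips look turned, but I only judged the clips by eye.

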